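Fetch the tote of loose tuning weights from the guarded bay

TASK

Raise the bay's clear flap fully open and swing its brass prop stay up and over until it leans back against the open flap and holds it. Then lift out the blue tote by its handle, carry it level so that the brass weight, the steel ball and the tone bar stay inside, and set it down gently so that it stands wholly on the green felt pad with its handle running along the pad's long way, the flap still propped open. Let go of everything, and do not shift the fork stand, cork, brass resonator or pine box.

Things in the scene. Friction and masses are not known exactly. Their poses are not given: they have to be found in the camera images.
- bay: Fixed open-topped walnut box, 170 (x) x 200 (y) x 90 mm high, walls and floor 10 mm thick; origin at the centre of its underside. Its -x side is the front (towards the pad area), its +x side carries the flap's hinge, its +y side carries the prop stay on the outside. Its yaw is about a quarter turn, so its x points roughly to the robot's left and its y roughly towards the robot.
- flap (a joint): Opening angle of the clear flap in rad: 0 closed flat on the bay, 1.75 fully open (just past upright, leaning back), up to 0.3 at the start. Hinged about the bay's y axis; positive raises the front edge. The hinge is stiff (about 0.32 N m of friction; with the flap's own 0.2 kg it takes 2 to 3 N at the tab) and the flap stays where it is left.
- flap_tab (a point): Centre of the flap's red lifting tab: an upright round disc 28 mm across and 12 mm thick (thickness along the bay's y), reached by a 12 mm wide neck, 31 mm out from the front edge of the flap in the flap's plane. Pinch it across its thickness; the disc can turn between the fingers as the flap swings. It circles at 204 mm from flap_hinge.
- flap_hinge (a point): Middle of the flap's hinge line, 95 mm above the shelf, over the bay's back (+x) face. The hinge axis runs along the bay's y. The flap is a clear sheet 6 mm thick, 173 mm from hinge to front edge; along the bay's y it spans -106 to +130 mm, so it overhangs the stay.
- stay (a joint): Angle of the brass prop stay in rad: 0 folded level, pointing to the bay's front (-x); 1.57 upright; set at about 2.2 to 2.36, leaning back against the open flap (2.36 is its stop; it rests against the flap a little sooner if the flap is not quite fully back). Light hinge about the bay's y axis, nearly frictionless: short of upright it falls back to 0, past upright it falls back against the open flap of its own weight. The closed flap blocks it.
- stay_tip (a point): Centre of the yellow round grip at the stay's free end: an upright disc 26 mm across and 12 mm thick (thickness along the bay's y), 140 mm from stay_pivot. Folded, it juts 70 mm out past the bay's front wall and 40 mm past the flap's tab, 60 mm above the shelf, beside the bay's +y corner.
- stay_pivot (a point): Pivot of the stay, 10 mm outside the bay's +y wall and 15 mm in front of the bay's middle, 60 mm above the shelf. The stay is a brass bar 8 mm wide and 10 mm deep.
- tote_handle (a point): Centre of the tote's walnut handle bar (14 x 14 mm section, 120 mm long along the tote's x, spanning the tote between end posts), 70 mm above the tote's underside. The tote is a blue open tray 120 (x) x 100 (y) mm with walls 30 mm high and 5 mm thick and a 5 mm floor, 0.35 kg empty, 0.7 kg loaded. It stands on the bay's 10 mm floor under the flap.
- tote: The same blue tote; origin at the centre of its underside, x along the handle, z up.
- weight_center (a point): Centre of the loose brass weight, a disc 36 mm across and 22 mm high, in the tote.
- ball_center (a point): Centre of the loose steel ball, 30 mm across, in the tote.
- tonebar_center (a point): Centre of the loose aluminium tone bar, 70 x 16 x 16 mm, in the tote.
- pad: Green felt pad fixed to the shelf, 170 (x) x 140 (y) x 4 mm; origin at the centre of its underside, x along its long way. It lies on one or the other side of the fork stand; the resonator stands on the other side.
- stand: Bystander: slotted walnut stand 150 (x) x 44 (y) x 40 mm with two polished steel tuning forks upright in it, tops at 190 mm; origin at the centre of its underside.
- cork: Bystander: cork stopper 46 mm across, 30 mm high, near the robot-side end of the stand; origin at the centre of its underside.
- resonator: Bystander: brass Helmholtz sphere 80 mm across with a short neck on a walnut foot, 123 mm high in all; origin at the centre of its underside.
- resbox: Bystander: hollow pine resonance box 100 (x) x 220 (y) x 80 mm with a grey-headed mallet lying on it (108 mm in all); origin at the centre of its underside.
There are look-alikes about, which are no part of the job. Several things look just like the pad: the one meant starts farthest to the robot's right.

How it is judged:
By the outcome, as a careful person would: the job done as asked, in the order asked, and still so for the second after the job is handed in, with the robot touching nothing.
It also fails if it takes over 72 s, if anything falls off the work surface, if the arm or the gripper's body presses on something with over 40 N, if the wrist force passes 120 N, or if a joint passes its speed limit or range.

ROBOT

A 7-joint arm with a two-finger parallel gripper is mounted at the origin on the work surface. World frame = base frame: x ahead of the robot, y to its left, z up, the work surface at z = 0. Lengths are in m, angles in rad, forces in N, time in s.
With the tool pointing down it reaches from about 0.4 to 0.85 m from the base axis. Payload 10.4 kg.
Tool frame: the origin (TCP) lies at the very end of the fingers, on their centre line; the grasp point (between the pads) lies 19 mm behind it; z points along the fingers, y is the line along which they close (so a half turn about z gives the same grasp; the last joint's range is limited). The gripper opens to 87 mm and grips with 3 to 60 N. Pads are 19 mm wide; open, the fingers measure 117 mm over their backs; the gripper's body (75 mm by 190 mm) begins 51 mm behind the grasp point.
Start: joints at [-1.324, 0.332, -0.065, 1.46, 0.022, 1.35, -0.088], TCP at [0.167, 0.602, 0.223] pointing down, gripper open.
Joint ranges: [-2.6, 2.6], [-0.5, 2.12], [-1.47, 1.34], [0.16, 2.42], [-1.27, 4.41], [0.06, 2.06], [-2.6, 2.6]. Speed limits (rad/s): [2.22, 2.22, 2.79, 2.79, 3.14, 3.14, 3.14].

INTERFACE

Orientations are given as a unit quaternion [x, y, z, w].
In Python, from bench import r gives the robot as it stands.
- The arm moves only by the shell command python3 -m crank 'ROWS' [FORCE]. ROWS is JSON, a list that holds one entry, the list of rows, each a list of 5 numbers: the shift along the tool's x, y, z in mm, then the turn about the tool's z in degrees, then the opening, from -1 (shut) to 1 (fully open). A call has 1 to 20 rows; each row is the pose to reach, as a shift and turn from the pose commanded when the call began, along the tool's axes at that moment; what a row does not reach only later rows make up. A row lasts 1/10 s, in which the tool goes at most 50 mm and 8.59 degrees, less where a joint would pass 70% of its speed; a pose out of reach is approached as far as the arm can. A call with a gripper value outside its range is refused whole. The fingers move at their own pace and stop on an object; FORCE is the grip in N (left out, the last holds). Time passes only in rows, so rows that repeat a pose let the fingers close. It gives the time, the measured TCP pose, the force, the opening and the grip force at its end, in the units of the state.
- r.read_state(): the state, without advancing time (a new reading comes with each control period).
- r.camera(name): name is "scene" or "top" or "wrist"; returns a dict with "image" (400x640x3 uint8, red, green, blue), "vfov" (degrees; the focal length in pixels is half the picture's height over the tangent of half this angle, whatever the lens; pixels are square), "cx", "cy" (the principal point, pixels), "eye" and "attitude" of the camera in the world. Camera axes: x right, y down, z forward; pixel columns grow to the right and rows downward; lengths in m; the calibration is good to about 2 mm. The wrist camera is an equidistant fisheye: a pixel r from the principal point sees the ray r / f radians off the axis. A picture is of the moment at which its call begins. There is no depth.
- r.close_job(): hands the job in; it is judged then, once.
The state is a dict: "time": time; "joint_positions": joint angles; "joint_vel": joint speeds; "joint_torque": joint torques, N m; "ee_pos": TCP position; "eef_rot": TCP orientation; "ft_force": force on the tool from outside, world axes, zero at the start; "torque": the same for the moment, N m; "width": finger opening in m; "grip_force": force on a finger pad.
Only numpy, scipy, OpenCV 4.12 (cv2) and the standard library are available. Lean on these libraries where they do the work, as an engineer would, in place of code of your own. Each camera call takes 0.05 s, during which the arm holds its last target. There are 200 camera calls.

## Working session

There is one attempt and no reset: what is moved stays moved. The work goes in short steps, Python scripts to look and compute and a shell command to move; the robot and the scene stay as the last step left them, time stands still between calls to the robot, and variables do not carry over. Pictures are saved under pics/ and viewed, at most 10 in all, crops included, and the job is handed in when it is done.

```bash
ls; mkdir -p pics; python3 - <<'E'
from bench import r
import cv2,json
s=r.read_state(); print({k:s[k] for k in ('time','ee_pos','eef_rot','width')})
for n in ('scene','top','wrist'):
    c=r.camera(n); cv2.imwrite(f'pics/{n}0.png',c['image'][:,:,::-1])
    print(n,{k:c[k] for k in c if k!='image'})
E
```

```text
pics
{'time': 0.0, 'ee_pos': array([0.16648992, 0.60201171, 0.22177602]), 'eef_rot': array([ 1.34462631e-01,  9.90918426e-01, -6.85351232e-04, -6.15112240e-05]), 'width': 0.08685087118586027}
scene {'vfov': 55.31582412364878, 'cx': 321.6535080500104, 'cy': 205.7437971891282, 'eye': array([ 1.3130281 , -0.44954258,  0.69763659]), 'attitude': array([ 0.76095669,  0.45533012, -0.23061074, -0.40054723])}
top {'vfov': 52.420976268159436, 'cx': 328.68188690237946, 'cy': 193.95885196533715, 'eye': array([0.47083592, 0.0187244 , 1.29522882]), 'attitude': array([-0.70339583,  0.70993274, -0.02737035,  0.02192424])}
wrist {'vfov': 65.70646984690485, 'cx': 323.8462396353987, 'cy': 197.07476069362525, 'eye': array([0.09714114, 0.6216615 , 0.38348308]), 'attitude': array([0.78835984, 0.60052327, 0.08006993, 0.10700178])}
```

View pics/scene0.png

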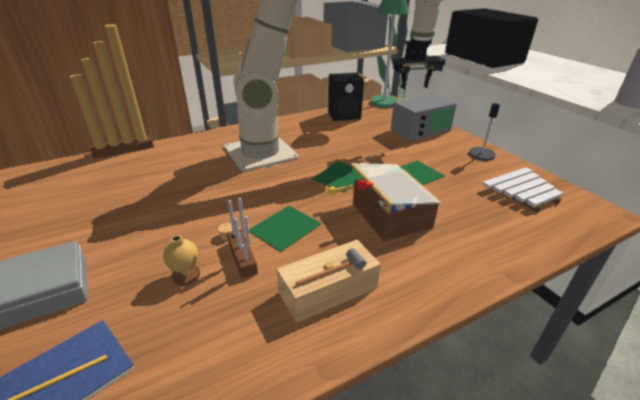

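View pics/top0.png

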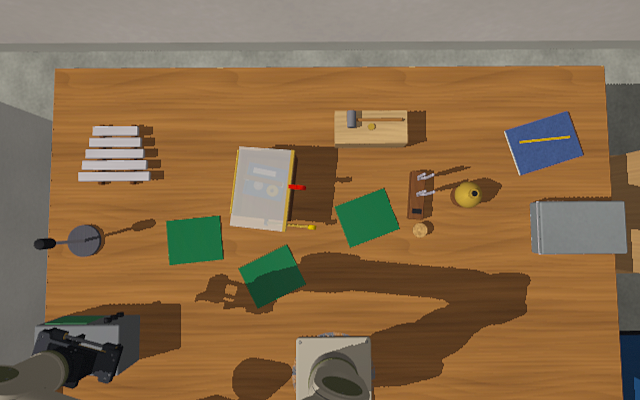

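The scene shows a bay (395,200) with its flap slightly open. The top view shows the red tab at (297,187), the yellow stay grip at (312,227), and the right-most pad at (367,217), which is the target. The stand is at (420,195) and the cork at (420,230).

```bash
cat > h.py <<'E'
import numpy as np,cv2
from bench import r
from scipy.spatial.transform import Rotation as R
def ray(c,u,v):
    f=200/np.tan(np.radians(c['vfov'])/2)
    d=np.array([(u-c['cx'])/f,(v-c['cy'])/f,1.]); return R.from_quat(c['attitude']).apply(d/np.linalg.norm(d))
def plane(c,u,v,z):
    d=ray(c,u,v); return c['eye']+d*(z-c['eye'][2])/d[2]
def tri(c1,p1,c2,p2):
    d1,d2=ray(c1,*p1),ray(c2,*p2)
    s=np.linalg.lstsq(np.c_[d1,-d2],c2['eye']-c1['eye'],rcond=None)[0]
    a,b=c1['eye']+s[0]*d1,c2['eye']+s[1]*d2
    return (a+b)/2,np.linalg.norm(a-b)
def blobs(c,lo,hi,amin=12):
    m=cv2.inRange(cv2.cvtColor(c['image'],cv2.COLOR_RGB2HSV),np.array(lo),np.array(hi))
    cs,_=cv2.findContours(m,cv2.RETR_EXTERNAL,cv2.CHAIN_APPROX_NONE)
    return m,[k for k in cs if cv2.contourArea(k)>amin]
E
python3 - <<'E'
from h import *
T=r.camera('top');S=r.camera('scene')
np.set_printoptions(precision=4,suppress=True)
for n,lo,hi in (('red',(0,180,120),(6,255,255)),('yel',(24,200,150),(32,255,255)),('grn',(60,120,60),(85,255,255))):
    for c,nm in((T,'top'),(S,'scene')):
        for k in blobs(c,lo,hi)[1]:
            print(n,nm,cv2.boundingRect(k),cv2.contourArea(k),[np.round(x,1) for x in cv2.minAreaRect(k)])
            if n=='grn' and nm=='top':
                b=cv2.boxPoints(cv2.minAreaRect(k)); P=np.array([plane(T,*p,.004) for p in b]); print('  pad',P.mean(0),P[:,:2].tolist())
a=cv2.resize(T['image'][135:245,220:330],(550,550),interpolation=cv2.INTER_CUBIC)
b=cv2.resize(S['image'][150:250,310:450],(770,550),interpolation=cv2.INTER_CUBIC)
cv2.imwrite('pics/a.png',a[:,:,::-1]);cv2.imwrite('pics/b.png',b[:,:,::-1])
E
```

```text
red top (289, 184, 16, 6) 54.5 [array([296.5, 186.8]), array([15.3,  4.9]), np.float64(5.7)]
red scene (358, 180, 14, 6) 37.5 [array([364.5, 182.6]), array([13.3,  4.6]), np.float64(9.5)]
yel top (308, 225, 6, 5) 15.5 [array([310.5, 227. ]), array([4., 5.]), np.float64(90.0)]
yel top (520, 136, 50, 7) 30.0 [array([544.5, 139.1]), array([ 1.6, 49.4]), np.float64(84.0)]
grn top (53, 316, 50, 7) 184.0 [array([ 77.5, 319. ]), array([ 6., 49.]), np.float64(90.0)]
  pad [0.1788 0.792  0.004 ] [[0.18878071893596088, 0.8680358696207883], [0.18708746859007336, 0.7164907321993474], [0.16878929327640502, 0.7159561085983515], [0.1704967288577009, 0.8673494349072417]]
grn top (239, 245, 67, 63) 2230.0 [array([271.7, 275.9]), array([43.4, 54.1]), np.float64(63.4)]
  pad [0.3051 0.1895 0.004 ] [[0.32855790505626603, 0.2959987678825328], [0.4025883035217094, 0.14394508108760368], [0.28103305882464524, 0.08341087338791821], [0.20806154794645104, 0.23482215836998577]]
grn top (167, 216, 56, 49) 2220.5 [array([194.2, 239.8]), array([43.7, 54. ]), np.float64(84.3)]
  pad [0.42   0.4337 0.004 ] [[0.4805984149608116, 0.5261644867088976], [0.49598799149219525, 0.3566591993869196], [0.359314898742444, 0.3417493110004307], [0.3442936371105968, 0.5100472578683477]]
grn top (335, 189, 64, 58) 2171.0 [array([366.6, 217.4]), array([43.1, 52.9]), np.float64(69.2)]
  pad [ 0.4854 -0.1114  0.004 ] [[0.520285955542024, -0.008883257005599877], [0.5787476050722409, -0.16745943053447143], [0.45015797790499545, -0.21352735989071153], [0.39260785009438925, -0.05580794476847907]]
grn scene (250, 207, 69, 43) 1447.5 [array([284.2, 226.8]), array([34., 60.]), np.float64(55.5)]
grn scene (315, 163, 46, 24) 562.0 [array([337.3, 177.7]), array([25.4, 38.1]), np.float64(55.3)]
grn scene (403, 162, 39, 22) 373.0 [array([421.1, 172.5]), array([36.7, 16.1]), np.float64(31.0)]
```

View pics/a.png

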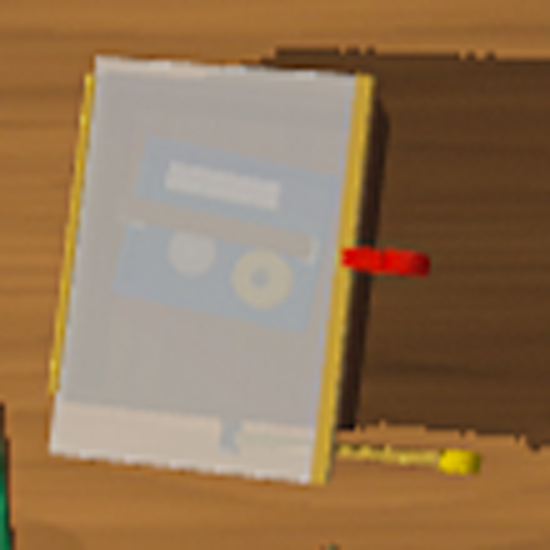

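View pics/b.png

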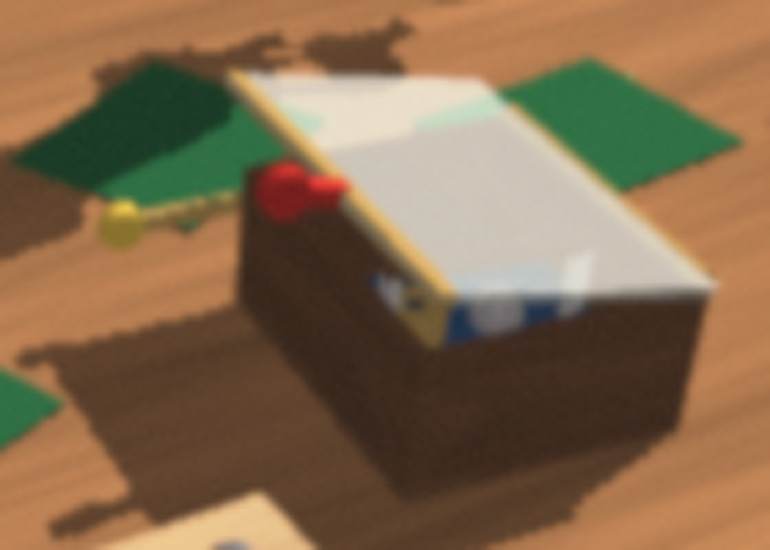

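Crop a of the top view shows the hinge edge running from (91,75) to (53,390) and the red disc at about (412,262). The yellow grip is at (460,461), and the tote handle runs along the bay's x from (125,212) to (312,246). Crop b of the scene view shows the red disc at (283,192) and the yellow grip at (122,223).

```bash
python3 - <<'E'
from h import *
np.set_printoptions(precision=4,suppress=True)
T=r.camera('top');S=r.camera('scene')
ct=lambda x,y:((x+.5)/5-.5+220,(y+.5)/5-.5+135)
cs=lambda x,y:((x+.5)/5.5-.5+310,(y+.5)/5.5-.5+150)
tab,e1=tri(T,ct(412,262),S,cs(283,192)); tip,e2=tri(T,ct(460,461),S,cs(122,223))
print('tab',tab,e1,'tip',tip,e2)
h=[plane(T,*ct(91,75),.098)[:2],plane(T,*ct(53,390),.098)[:2]]
fz=.1+.173*(tab[2]-.095)/.204
f=[plane(T,*ct(370,75),fz)[:2],plane(T,*ct(318,483),fz)[:2]]
for l in(h,f):
    d=l[1]-l[0]; print('line',l,np.linalg.norm(d),'bay yaw',np.degrees(np.arctan2(-d[0],d[1])))
s=[plane(T,*ct(345,451),.06)[:2],plane(T,*ct(460,461),.06)[:2]];d=s[0]-s[1];print('stay yaw',np.degrees(np.arctan2(d[1],d[0])))
a=[plane(T,*ct(125,213),.08)[:2],plane(T,*ct(312,246),.08)[:2]];d=a[0]-a[1];print('handle',a,np.linalg.norm(d),np.degrees(np.arctan2(d[1],d[0])),np.mean(a,0))
# origin from tip for several yaws
for y in(94,97,100):
    R2=np.array([[np.cos(np.radians(y)),-np.sin(np.radians(y))],[np.sin(np.radians(y)),np.cos(np.radians(y))]])
    o=tip[:2]-R2@[-.155,.11]; print(y,'origin',o,'tab in bay',R2.T@(tab[:2]-o),'h',[R2.T@(p-o) for p in h],'f',[R2.T@(p-o) for p in f])
q=r.read_state()['eef_rot'];print(R.from_quat(q).as_matrix())
E
```

```text
tab [0.573  0.0867 0.138 ] 0.0028220196557458273 tip [0.4581 0.062  0.0614] 0.0012214457489220206
line [array([0.689 , 0.2779]), array([0.5021, 0.2991])] 0.1880942554256016 bay yaw 83.53792327043661
line [array([0.6807, 0.1092]), array([0.4469, 0.1395])] 0.2357133018094331 bay yaw 82.60917793418155
stay yaw 84.496587458826
handle [array([0.6084, 0.2609]), array([0.5875, 0.1488])] 0.11410092810966573 79.45096211475584 [0.5979 0.2049]
94 origin [0.557  0.2243] tab in bay [-0.1384 -0.0063] h [array([ 0.0443, -0.1354]), array([0.0785, 0.0496])] f [array([-0.1234, -0.1153]), array([-0.0769,  0.1158])]
97 origin [0.5484 0.2292] tab in bay [-0.1445 -0.0071] h [array([ 0.0312, -0.1455]), array([0.075 , 0.0374])] f [array([-0.1352, -0.1167]), array([-0.0767,  0.1117])]
100 origin [0.5395 0.2337] tab in bay [-0.1506 -0.0074] h [array([ 0.0176, -0.1549]), array([0.0709, 0.0255])] f [array([-0.1471, -0.1174]), array([-0.0767,  0.1076])]
[[-0.9638  0.2665 -0.0001]
 [ 0.2665  0.9638 -0.0003]
 [ 0.     -0.0003 -1.    ]]
```

```bash
python3 -m crank '[[[-132,-97,0,22,0],[-264,-194,0,45,0],[-396,-290,0,65,0],[-528,-387,0,81.5,0],[-528,-387,0,81.5,0],[-528,-387,0,81.5,0],[-528,-387,0,81.5,0],[-528,-387,0,81.5,0],[-528,-387,0,81.5,0],[-528,-387,0,81.5,0],[-528,-387,0,81.5,0],[-528,-387,0,81.5,0],[-528,-387,0,81.5,0],[-528,-387,0,81.5,0],[-528,-387,0,81.5,0],[-528,-387,0,81.5,0],[-528,-387,0,81.5,0],[-528,-387,0,81.5,0],[-528,-387,0,81.5,0],[-528,-387,0,81.5,0]]]' 30
```

```text
time: 2.35
ee_pos: [0.5722, 0.0891, 0.2226]
eef_rot: [0.748, 0.663, 0.0, -0.0]
ft_force: [-0.6, 0.4, -0.2]
width: 0.0434
grip_force: 0.0
```

```bash
python3 -m crank '[[[0,0,50,0,0],[0,0,90,0,0],[0,0,103,0,0],[0,0,103,0,0],[0,0,103,0,0],[0,0,103,0,-1],[0,0,103,0,-1],[0,0,103,0,-1],[0,0,103,0,-1],[0,0,103,0,-1],[0,0,103,0,-1],[0,0,103,0,-1]]]' 30; python3 - <<'E'
from h import *
cv2.imwrite('pics/w1.png',r.camera('wrist')['image'][:,:,::-1])
E
```

```text
time: 3.55
ee_pos: [0.5713, 0.0888, 0.1192]
eef_rot: [0.749, 0.663, -0.001, -0.001]
ft_force: [-5.6, -0.0, 1.1]
width: 0.0118
grip_force: 30.0
```

View pics/w1.png

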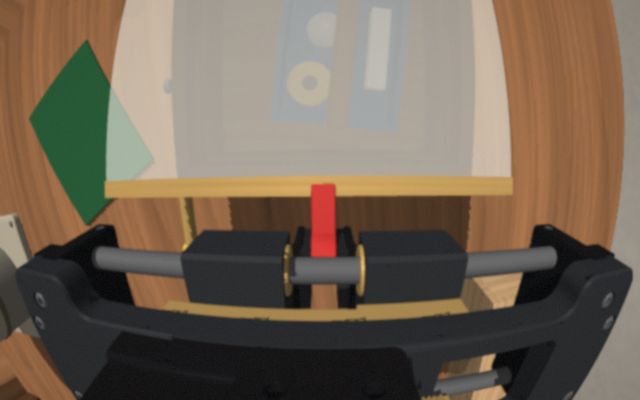

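The fingers hold the red neck and disc, at (323,245) in the wrist view. Next I swing it along its arc.

```bash
python3 -m crank '[[[0,-1,0,0,-1],[4.5,-1,-17,0,-1],[11.5,-1,-36,0,-1],[20.5,-1,-55,0,-1],[31,-1,-72,0,-1],[43.5,-1,-88,0,-1],[57,-1,-103,0,-1],[72.5,-1,-117,0,-1],[89,-1,-129,0,-1],[89,-1,-129,0,-1]]]'
```

```text
time: 4.6
ee_pos: [0.5816, 0.1788, 0.2502]
eef_rot: [0.748, 0.664, -0.0, -0.0]
ft_force: [-8.4, -2.7, 7.1]
width: 0.0117
grip_force: 30.0
```

```bash
python3 -m crank '[[[9,-2,-5,0,-1],[18,-3,-10,0,-1],[36.5,-3,-18,0,-1],[56,-3,-25,0,-1],[76,-3,-29,0,-1],[96,-3,-31.5,0,-1],[116,-3,-32,0,-1],[137,-3,-30,0,-1],[147,-3,-28.5,0,-1],[152,-3,-27.5,0,-1],[152,-3,-27.5,0,-1]]]'
```

```text
time: 5.7
ee_pos: [0.5983, 0.3266, 0.2779]
eef_rot: [0.749, 0.662, -0.0, 0.001]
ft_force: [-4.1, -7.6, 10.8]
width: 0.0119
grip_force: 30.0
```

```bash
python3 -m crank '[[[0,0,0,0,0],[0,0,0,0,0],[0,0,-25,0,0],[0,0,-50,0,0],[-30,-11,-50,0,0],[-75,-28,-50,0,0],[-120,-46,-50,0,0],[-165,-63,-50,0,0],[-210,-80,-50,0,0],[-250,-95,-50,0,0],[-280,-107,-20,0,0],[-280,-107,30,0,0],[-280,-107,80,0,0],[-280,-107,120,0,0],[-280,-107,130,0,0],[-280,-107,130,0,0],[-280,-107,130,0,0]]]'; python3 - <<'E'
from h import *
T=r.camera('top');S=r.camera('scene');W=r.camera('wrist')
im=np.vstack([np.hstack([cv2.resize(T['image'][130:255,190:350],(400,300)),cv2.resize(S['image'][90:240,280:480],(400,300))]),cv2.resize(W['image'],(480,300))[:,:].copy() if 0 else np.hstack([cv2.resize(W['image'],(480,300)),np.zeros((300,320,3),np.uint8)])])
cv2.imwrite('pics/c.png',im[:,:,::-1])
E
```

```text
time: 7.4
ee_pos: [0.4587, 0.0638, 0.1479]
eef_rot: [0.749, 0.663, 0.001, 0.0]
ft_force: [0.3, -0.0, 1.5]
width: 0.0437
grip_force: 0.0
```

View pics/c.png

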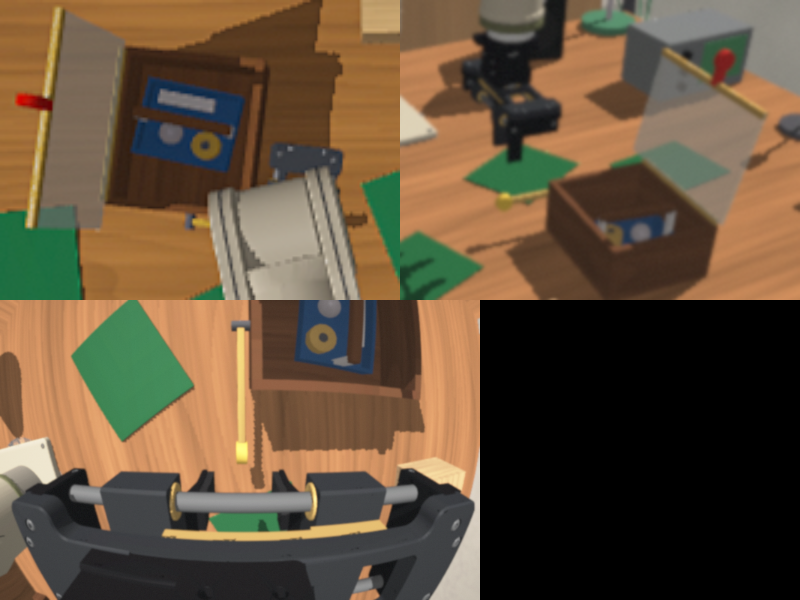

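The flap stands open, with its red tab at the upper right of the scene crop. In the wrist view the stay tip at (242,453) is laterally centred between the fingers. I descend and pinch it.

```bash
python3 -m crank '[[[-2,0,50,0,0],[-2,0,90,0,0],[-2,0,107,0,0],[-2,0,107,0,0],[-2,0,107,0,0],[-2,0,107,0,-1],[-2,0,107,0,-1],[-2,0,107,0,-1],[-2,0,107,0,-1],[-2,0,107,0,-1],[-2,0,107,0,-1],[-2,0,107,0,-1]]]' 15
```

```text
time: 8.75
ee_pos: [0.4574, 0.0615, 0.0392]
eef_rot: [0.749, 0.663, 0.0, 0.0]
ft_force: [0.2, -0.4, 3.2]
width: 0.012
grip_force: 15.0
```

```bash
python3 -m crank '[[[1.5,0,-21,0,-1],[6,0,-41,0,-1],[14,0,-61,0,-1],[24.5,0,-79,0,-1],[37.5,0,-95.5,0,-1],[53,0,-109.5,0,-1],[70,0,-121.5,0,-1],[89,0,-130.5,0,-1],[109,0,-136.5,0,-1],[130,0,-139.5,0,-1],[151,0,-139.5,0,-1],[172,0,-136.5,0,-1],[192,0,-130,0,-1],[192,0,-130,0,-1],[192,0,-130,0,-1]]]'
```

```text
time: 10.25
ee_pos: [0.4793, 0.2531, 0.1687]
eef_rot: [0.748, 0.663, -0.001, -0.001]
ft_force: [-7.0, 2.7, 3.8]
width: 0.0119
grip_force: 15.0
```

```bash
python3 -m crank '[[[0,0,0,0,0],[0,0,0,0,0],[0,0,0,0,0],[0,0,-30,0,0],[-20,0,-70,0,0],[-60,0,-90,0,0],[-110,0,-90,0,0],[-160,0,-90,0,0],[-210,0,-90,0,0],[-250,0,-90,0,0],[-250,0,-90,0,0]]]'; python3 - <<'E'
from h import *
T=r.camera('top');S=r.camera('scene')
im=np.vstack([np.hstack([cv2.resize(T['image'][140:240,190:290],(400,400),interpolation=cv2.INTER_CUBIC),cv2.resize(S['image'][90:240,300:450],(400,400))])])
cv2.imwrite('pics/d.png',im[:,:,::-1])
E
```

```text
time: 11.35
ee_pos: [0.4497, -0.0021, 0.2595]
eef_rot: [0.752, 0.66, 0.001, -0.0]
ft_force: [0.9, 1.5, 0.7]
width: 0.0438
grip_force: 0.0
```

View pics/d.png

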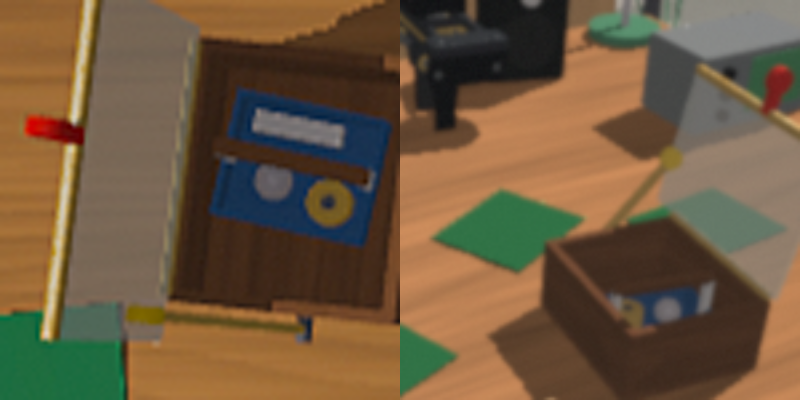

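The stay leans back against the open flap, with its grip at (145,315) in the top crop and (670,158) in the scene crop. The handle runs (215,147)–(372,177) and the tote rim is clear in the top crop.

```bash
python3 - <<'E'
from h import *
np.set_printoptions(precision=4,suppress=True)
T=r.camera('top');s=r.read_state();print(s['joint_positions'],s['ee_pos'])
W=r.camera('wrist');M=R.from_quat(s['eef_rot']);print('cam in tool',M.inv().apply(W['eye']-s['ee_pos']))
ct=lambda x,y:((x+.5)/4-.5+190,(y+.5)/4-.5+140)
a=[plane(T,*ct(215,147),.087)[:2],plane(T,*ct(372,177),.087)[:2]];d=a[0]-a[1]
print('handle',np.mean(a,0),np.linalg.norm(d),np.degrees(np.arctan2(d[1],d[0])))
c=np.array([plane(T,*ct(*p),.04)[:2] for p in((240,88),(390,122),(362,247),(210,213))])
e=c[0]+c[3]-c[1]-c[2];print('rim',c.mean(0),[np.linalg.norm(c[i]-c[i-1]) for i in range(4)],np.degrees(np.arctan2(e[1],e[0])))
# handle by colour along contour: blue mask bbox centre
k=max(blobs(T,(100,120,40),(125,255,255),50)[1],key=lambda k:cv2.contourArea(k) if abs(cv2.boundingRect(k)[0]-250)<40 else 0)
m=cv2.minAreaRect(k);print(m,plane(T,*m[0],.03)[:2])
for p in((410,170),(430,170),(432,218),(408,218),(420,230)): print(p,plane(T,*p,.04)[:2])
for p in((420,178),(434,175),(418,192),(434,190)): print('fork top?',p,plane(T,*p,.19)[:2])
E
```

```text
[-0.7647 -0.1334  0.6066  1.866   0.0766  1.3856 -0.298 ] [0.4502 0.0043 0.2591]
cam in tool [ 0.0725  0.0003 -0.1617]
handle [0.5983 0.2047] 0.1193926340853501 78.63939262170895
rim [0.5991 0.2065] [np.float64(0.0998760987252375), np.float64(0.11970328945210995), np.float64(0.09946196640823007), np.float64(0.12055104197345659)] 76.7660733821719
((266.7353210449219, 173.058837890625), (39.290767669677734, 14.794672966003418), 14.03624439239502) [0.6265 0.2018]
(410, 170) [ 0.631  -0.2454]
(430, 170) [ 0.6305 -0.3078]
(432, 218) [ 0.4811 -0.3099]
(408, 218) [ 0.4818 -0.2357]
(420, 230) [ 0.4445 -0.2719]
fork top? (420, 178) [ 0.5896 -0.2407]
fork top? (434, 175) [ 0.5975 -0.2794]
fork top? (418, 192) [ 0.5512 -0.2343]
fork top? (434, 190) [ 0.5562 -0.2782]
```

```bash
python3 -m crank '[[[40,24,0,1,0.3],[80,48,0,2,0.3],[120,72,0,3,0.3],[160,95,0,4,0.3],[195,115,0,5,0.3],[208,122,0,5,0.3],[208,122,0,5,0.3],[208,122,40,5,0.3],[208,122,80,5,0.3],[208,122,120,5,0.3],[208,122,155,5,0.3],[208,122,180,5,0.3],[208,122,190,5,0.3],[208,122,190,5,0.3],[208,122,190,5,0.3]]]'; python3 - <<'E'
from h import *
cv2.imwrite('pics/w2.png',r.camera('wrist')['image'][:,:,::-1])
E
```

```text
time: 13.05
ee_pos: [0.5971, 0.1957, 0.0705]
eef_rot: [0.777, 0.63, 0.001, 0.0]
ft_force: [0.2, -0.1, 0.5]
width: 0.0569
grip_force: 0.0
```

View pics/w2.png

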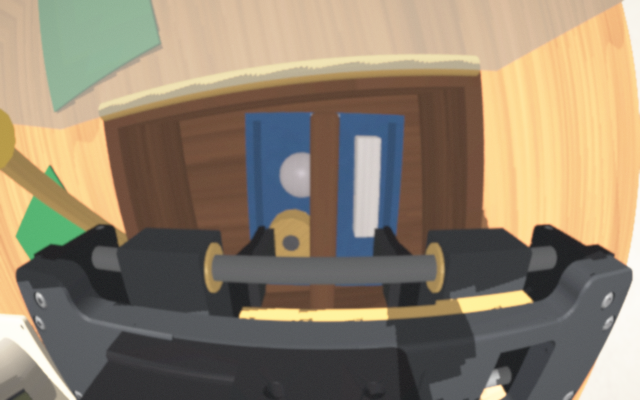

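The handle at (324,180) is centred and parallel between the fingers. I descend the last bit, grip and lift a little.

```bash
python3 -m crank '[[[0,0,8,0,0.3],[0,0,8,0,0.3],[0,0,8,0,-1],[0,0,8,0,-1],[0,0,8,0,-1],[0,0,8,0,-1],[0,0,8,0,-1],[0,0,8,0,-1],[0,0,8,0,-1],[0,0,2,0,-1],[0,0,-6,0,-1],[0,0,-12,0,-1],[0,0,-12,0,-1]]]' 60
```

```text
time: 14.4
ee_pos: [0.597, 0.1957, 0.0821]
eef_rot: [0.777, 0.63, 0.001, 0.0]
ft_force: [0.2, 0.2, -7.1]
width: 0.0135
grip_force: 60.0
```

```bash
python3 -m crank '[[[0,0,-4,0,-1],[0,0,-12,0,-1],[0,0,-24,0,-1],[0,0,-39,0,-1],[0,0,-54,0,-1],[0,0,-69,0,-1],[0,0,-81,0,-1],[0,0,-91,0,-1],[0,0,-99,0,-1],[0,0,-103,0,-1],[0,0,-105,0,-1],[0,0,-105,0,-1]]]' && python3 -m crank '[[[-3,0,0,0,-1],[-9,-1,0,-1,-1],[-19,-2.5,0,-2,-1],[-33,-4,0,-3,-1],[-51,-6,0,-5,-1],[-71,-9,0,-7,-1],[-92,-11,0,-9,-1],[-114,-14,0,-11,-1],[-136,-17,0,-13,-1],[-158,-19.5,0,-15,-1],[-180,-22,0,-17,-1],[-202,-25,0,-19.5,-1],[-224,-27.5,0,-22,-1],[-246,-30,0,-24,-1],[-266,-32.5,0,-26,-1],[-284,-35,0,-28,-1],[-300,-37,0,-29.5,-1],[-314,-38.5,0,-31,-1],[-325,-40,0,-32,-1],[-332,-41,0,-32,-1]]]'; python3 - <<'E'
from h import *
T=r.camera('top');S=r.camera('scene');W=r.camera('wrist')
im=np.hstack([cv2.resize(S['image'][100:280,180:450],(390,260)),cv2.resize(W['image'],(400,260))])
cv2.imwrite('pics/e.png',im[:,:,::-1])
E
```

```text
time: 15.6
ee_pos: [0.5963, 0.1956, 0.1859]
eef_rot: [0.777, 0.63, -0.0, -0.0]
ft_force: [-0.2, -0.6, -7.8]
width: 0.0136
grip_force: 60.0
time: 17.6
ee_pos: [0.4866, -0.1225, 0.186]
eef_rot: [0.574, 0.819, 0.0, -0.0]
ft_force: [0.1, 0.1, -7.3]
width: 0.0133
grip_force: 60.0
```

View pics/e.png

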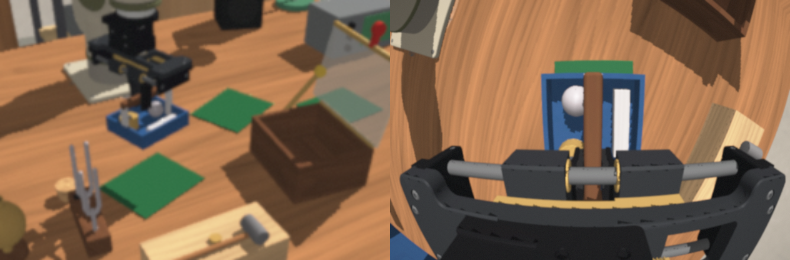

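The tote hangs level with the weight, ball and bar inside, and is aligned with the pad behind it (wrist view, 590,70). Lowering.

```bash
python3 -m crank '[[[0.5,1,4,0,-1],[0.5,2.5,12,0,-1],[0.5,2.5,24,0,-1],[0.5,2.5,38,0,-1],[0.5,2.5,53,0,-1],[0.5,2.5,68,0,-1],[0.5,2.5,83,0,-1],[0.5,2.5,96,0,-1],[0.5,2.5,107,0,-1],[0.5,2.5,115,0,-1],[0.5,2.5,120,0,-1],[0.5,2.5,123,0,-1],[0.5,2.5,124,0,-1],[0.5,2.5,124,0,-1]]]'; python3 -m crank '[[[0,0,1,0,-1],[0,0,2,0,-1],[0,0,3,0,-1],[0,0,4,0,-1],[0,0,4,0,-1]]]'
```

```text
time: 19.15
ee_pos: [0.4899, -0.1194, 0.0622]
eef_rot: [0.573, 0.819, 0.0, 0.0]
ft_force: [-0.5, -0.0, -7.0]
width: 0.0132
grip_force: 60.0
time: 19.65
ee_pos: [0.4896, -0.1194, 0.0579]
eef_rot: [0.573, 0.819, -0.0, -0.0]
ft_force: [-0.3, -0.4, -8.1]
width: 0.0134
grip_force: 60.0
```

```bash
python3 -m crank '[[[0,0,0.5,0,-1],[0,0,1,0,-1],[0,0,1.5,0,-1],[0,0,2,0,-1],[0,0,2,0,-1]]]'
```

```text
time: 20.15
ee_pos: [0.4897, -0.1194, 0.0559]
eef_rot: [0.573, 0.819, 0.0, -0.0]
ft_force: [0.5, -0.5, -7.5]
width: 0.0132
grip_force: 60.0
```

```bash
python3 -m crank '[[[0,0,0.5,0,-1],[0,0,1,0,-1],[0,0,1,0,-1]]]'; python3 -m crank '[[[0,0,0.5,0,-1],[0,0,1,0,-1],[0,0,1,0,-1]]]'
```

```text
time: 20.45
ee_pos: [0.4899, -0.1195, 0.0551]
eef_rot: [0.573, 0.819, 0.0, 0.0]
ft_force: [-0.5, -0.9, -5.7]
width: 0.0132
grip_force: 60.0
time: 20.75
ee_pos: [0.4899, -0.1195, 0.0549]
eef_rot: [0.573, 0.819, 0.0, -0.0]
ft_force: [-5.7, 0.5, 8.7]
width: 0.0131
grip_force: 60.0
```

```bash
python3 -m crank '[[[0,0,-0.5,0,-1],[0,0,-0.5,0,-0.5],[0,0,-0.5,0,0.2],[0,0,-0.5,0,0.2],[0,0,-0.5,0,0.2],[0,0,-5,0,0.2],[0,0,-20,0,0.2],[0,0,-50,0,0.2],[0,0,-90,0,0.2],[0,0,-130,0,0.2],[0,0,-170,0,0.2],[40,0,-190,0,0.2],[85,0,-190,0,0.2],[130,0,-190,0,0.2],[175,0,-190,0,0.2],[210,0,-190,0,0.2],[210,0,-190,0,0.2],[210,0,-190,0,0.2]]]'; python3 - <<'E'
from h import *
T=r.camera('top');S=r.camera('scene')
im=np.hstack([cv2.resize(T['image'][100:260,220:460],(400,267)),cv2.resize(S['image'][100:280,150:450],(400,267))])
cv2.imwrite('pics/f.png',im[:,:,::-1])
E
```

```text
time: 22.55
ee_pos: [0.4178, 0.0779, 0.2443]
eef_rot: [0.573, 0.82, 0.0, 0.0]
ft_force: [-0.4, -0.0, 0.6]
width: 0.0524
grip_force: 0.0
```

View pics/f.png

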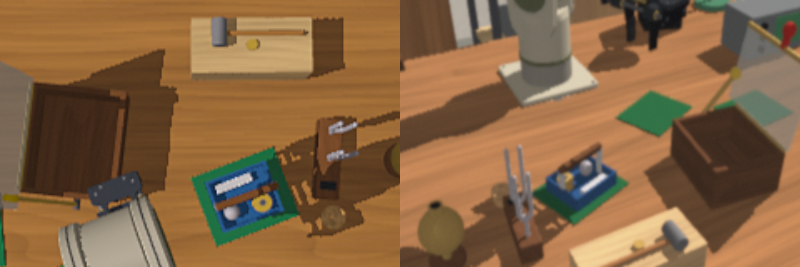

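The top crop shows the tote at (245,195) with green visible all round, the handle along the pad's long way and all three items inside. The scene crop shows the flap still propped open and the bystanders in place.

```bash
python3 -c "
from bench import r
print(r.close_job())"
```

```text
the job is handed in; nothing more can be done
None
```

I propped the flap open with its stay, set the loaded tote down on the green pad with its handle along the pad's long way, and handed the job in; the last pictures show nothing else shifted, but no verdict came back.

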